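Unpin and open the larger sample case

TASK

Open the larger of the two aluminium sample cases: pull the retaining pin out of its hasp staple and put the pin down on the worktop, and only then lift the lid off by its handle and lay it flat, right way up, on the worktop clear of the case and of the pin. Leave the smaller case where it is.

Things in the scene. Friction and masses are not known exactly. Their poses are not given: they have to be found in the camera images.
- case: Larger sample case, fixed: aluminium box 120 (x) x 90 (y) x 65 mm high, 4 mm walls, vials below the rim. Origin: centre of underside, z up. Its -x end is the front, roughly towards the robot: a steel bracket 50 mm wide reaches x=-106 mm, top z=64, and carries the staple, an upright U of 6 mm bar in the plane x=-88: legs at y=+-11, top z=89, open for a pin along x.
- lid: Its loose lid, 0.25 kg: plate 130 x 100 mm (top z=14), 11 mm skirt, 2 mm play a side; hasp tongue 50 mm wide reaches x=-105, slotted over the staple (3 mm play). Origin: centre of skirt's lower edge; seated, axes match the case's, 55 mm above its origin. Black bar handle 12 mm thick along x from -35 to 23, y=0, centre z=46; lid balances at x=-6. Comes off straight up, clear of staple after 40 mm.
- pin: Its loose retaining pin, 50 g: black finger grip 30 (x) x 16 (y) x 22 (z) mm, origin at its centre; 8 mm square steel shank along +x, tip at x=69. At first it lies level on lid and tongue, through the staple (3 mm play or more), x along the case's x, grip free in front of the case 128 mm from its centre, 73 mm up. Pulls out along its -x: past the staple after 40 mm, past tongue and bracket after 55 mm.
- small_case: The smaller sample case, closed and pinned in the same way, not to be moved or opened: 88 x 66 mm, 47 mm high without its round lid knob (69 with it), its pin's grip reaching 102 mm in front of its centre (its -x). Loose, 1.5 kg. Origin: centre of its underside.

How it is judged:
On the way, in this order (a step that is already met when the one before it is completed fails the run):
1. the pin lies on the worktop, let go, while the lid still sits on the case (height (world z) of pin between -0.01 and 0.03 m and linear speed of pin below 0.03 m/s and contact force between pin and the fingers below 0.1 N and z of lid in the frame of case below 0.065 m and horizontal distance between lid and case below 0.015 m), for 0.2 s.
2. the lid is lifted clear of the staple (z of lid in the frame of case above 0.09 m), for 0.1 s.
At the end, for the whole second after the job is handed in: The lid lies at rest right way up on the worktop (lower edge within 15 mm of the top, tilted less than 10 degrees), touching neither the case nor the pin, and the pin lies at rest on the worktop (grip centre less than 30 mm up); everything is let go (height (world z) of lid between -0.01 and 0.015 m and angle between lid's own z axis and vertical below 0.17 rad and linear speed of each of lid, pin below 0.03 m/s and contact force between lid and case below 0.1 N and contact force between lid and pin below 0.1 N and height (world z) of pin between -0.01 and 0.03 m).
It fails at once if the smaller case is shifted by more than 15 mm or tipped by more than 10 degrees (distance of small_case from where it was at the start of the episode above 0.015 m or angle between small_case's own z axis and vertical above 0.17 rad).
It also fails if it takes over 48 s, if anything falls off the work surface, if the arm or the gripper's body presses on something with over 40 N, if the wrist force passes 120 N, or if a joint passes its speed limit or range.

ROBOT

A 7-joint arm with a two-finger parallel gripper is mounted at the origin on a cart in front of the work surface, level with it; the furniture and walls round the work are solid. World frame = base frame: x ahead of the robot, y to its left, z up, the work surface at z = 0. Lengths are in m, angles in rad, forces in N, time in s.
With the tool pointing down it reaches from about 0.425 to 0.875 m from the base axis. Payload 4.7 kg.
Tool frame: the origin (TCP) lies on the centre line of the jaws, within the pads' length; the fingertips stand ahead of it and the grasp point (between the pads) lies 2 mm behind it (nose_length is the z of the fingertips in the tool frame, in m); z points along the fingers, y is the line along which they close (so a half turn about z gives the same grasp; the last joint's range is limited). The gripper opens to 87 mm and grips with 3 to 60 N. Pads are 19 mm wide; open, the fingers measure 117 mm over their backs; the gripper's body (75 mm by 190 mm) begins 51 mm behind the grasp point.
Start: joints at [1.337, 0.321, -0.07, 1.45, 0.023, 1.371, -0.057], TCP at [0.159, -0.63, 0.205] pointing down, gripper open.
Joint ranges: [-2.86, 2.86], [-0.3, 2.09], [-1.38, 1.24], [0.06, 2.45], [-1.56, 4.7], [0.09, 2.05], [-2.69, 2.69]. Speed limits (rad/s): [2.57, 2.57, 3.14, 3.14, 3.14, 3.14, 3.14].

INTERFACE

Orientations are given as a rotation vector (axis times angle).
In Python, from bench import * gives the robot as it stands.
- The arm moves only by the tool send_rows, never from a script. Its arguments are lists of equal length, an entry for each row: "xyz": the shift along the tool's x, y, z in mm, a list of three; "dr": the turn, a rotation vector about the tool's x, y, z in rad, a list of three. A call has exactly 10 rows; each row is the pose to reach, as a shift and turn from the pose commanded when the call began, along the tool's axes at that moment; what a row does not reach only later rows make up. A row lasts 1/12 s, in which the tool goes at most 41.7 mm and 7.16 degrees, less where a joint would pass 70% of its speed; a pose out of reach is approached as far as the arm can. A call with a gripper value outside its range is refused whole. "jaw" is the finger opening in mm, from 0 to 87, set as the call begins (left out, the last holds). The fingers move at their own pace and stop on an object; "grip_force" is the grip in N (left out, the last holds). Time passes only in rows, so rows that repeat a pose let the fingers close, or fill a call up. It gives the time, the measured TCP pose, the force, the opening and the grip force at its end, in the units of the state.
- get_state(): the state, without advancing time (a new reading comes with each control period).
- get_image(name): name is "scene" or "top"; returns the picture (420x560x3 uint8, red, green, blue); there is no depth.
- calibration(name): a dict with "vfov" (degrees; the focal length in pixels is half the picture's height over the tangent of half this angle, whatever the lens; pixels are square), "cx", "cy" (the principal point, pixels), "k1" (the pictures are not rectified: a ray, as slopes to the right and down, at radius r is drawn at 1 + k1 r^2 times it, then the intrinsics apply), "rvec" (rotation vector, rad) and "tvec" (3), from world to camera coordinates, as OpenCV has them. Camera axes: x right, y down, z forward; pixel columns grow to the right and rows downward; lengths in m; the calibration is good to about 2 mm. A picture is of the moment at which its call begins. calibration takes no time and is no camera call.
- close_job(): hands the job in; it is judged then, once.
The state is a dict: "time": time; "joint_positions": joint angles; "qd": joint speeds; "joint_torque": joint torques, N m; "position": TCP position; "tool_rot": TCP orientation; "ft_force": force on the tool from outside, world axes, zero at the start; "torque": the same for the moment, N m; "grip_width": opening from 0.0 (shut) to 1.0 (fully open); "grip_force": force on a finger pad.
Only numpy, scipy, OpenCV 4.12 (cv2) and the standard library are available. Lean on these libraries where they do the work, as an engineer would, in place of code of your own. Each camera call takes 0.05 s, during which the arm holds its last target. There are 200 camera calls.

## Working session

There is one attempt and no reset: what is moved stays moved. The work goes in short steps, Python scripts to look and compute and a tool call to move; the robot and the scene stay as the last step left them, time stands still between calls to the robot, and variables do not carry over. Pictures are saved under pics/ and viewed, at most 10 in all, crops included, and the job is handed in when it is done.

Besides the shell and the picture viewer there is one more tool, called after "Request:" as name(argument=value, ...), one argument or row to a line, values as JSON. send_rows: Moves the arm, as the interface text tells. Its arguments: {"type":"object","properties":{"xyz":{"type":"array"},"dr":{"type":"array"},"jaw":{"type":"number"},"grip_force":{"type":"number"}},"required":["xyz","dr"]}

```bash
mkdir -p pics && python3 - <<'E'
from bench import *
import cv2
for n in("scene","top"):
    im=get_image(n); cv2.imwrite(f"pics/{n}0.png",im[:,:,::-1]); c=calibration(n); print(c)
s=get_state(); print(s)
try: print(nose_length)
except Exception as e: print(e)
E
```

```text
{'vfov': 46.86482324838573, 'cx': 271.3024749432521, 'cy': 203.74196709350133, 'k1': -0.08827225633986933, 'rvec': array([ 0.83321834, -2.5259969 ,  1.1212218 ]), 'tvec': array([0.41678592, 0.30533997, 0.62637765])}
{'vfov': 53.12124413655901, 'cx': 274.5103747157918, 'cy': 215.84242710157235, 'k1': -0.026296567287257037, 'rvec': array([ 2.1525717 , -2.21412455,  0.04051514]), 'tvec': array([-0.03679394,  0.5513756 ,  0.87850646])}
{'time': 0.1, 'joint_positions': array([ 1.33710031,  0.32174472, -0.07009282,  1.45155438,  0.02258633,
        1.37081236, -0.05692914]), 'qd': array([ 0.00206514, -0.00183073,  0.00091125, -0.00289672,  0.00136233,
       -0.00175468,  0.00028452]), 'joint_torque': array([ 1.59784081e-04, -4.92570806e+01, -4.05548969e-01, -3.13398993e+01,
       -6.41482067e-02,  3.95585387e-02,  6.24092308e-05]), 'position': array([ 0.15925459, -0.62963996,  0.20407299]), 'tool_rot': array([-3.11581575e+00, -3.88036763e-01,  4.57656215e-04]), 'ft_force': array([-0.15212736,  0.15465519, -0.02772329]), 'torque': array([ 0.05140498, -0.01904725,  0.00285902]), 'grip_force': 0.0, 'grip_width': 0.9996868966506992}
0.017
```

View pics/scene0.png

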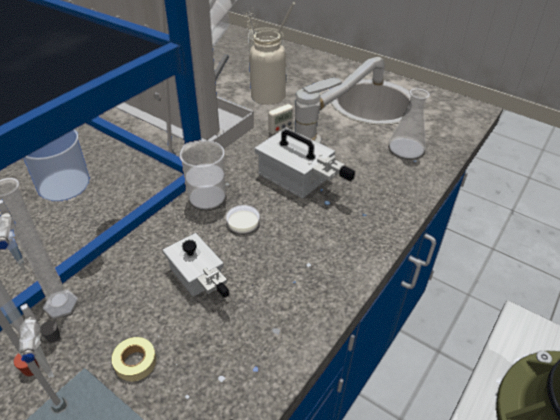

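View pics/top0.png

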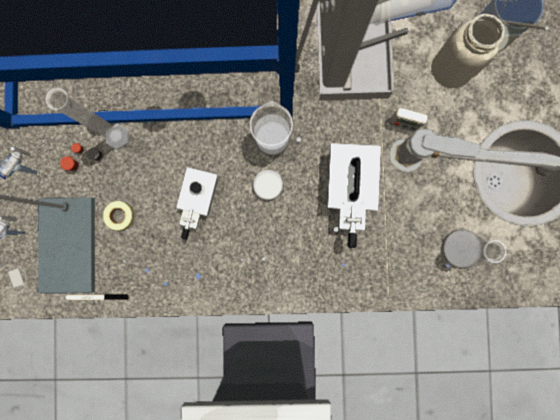

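Both cases are visible. In the top picture the larger one is at about (354,180), with its pin grip at (352,239), and the smaller is at (197,190). I'll enlarge both views.

```bash
cat > h.py <<'E'
import numpy as np, cv2, json, os
from scipy.spatial.transform import Rotation as R
from bench import *
def K(n):
    c=calibration(n); f=210/np.tan(np.radians(c["vfov"]/2))
    return np.array([[f,0,c["cx"]],[0,f,c["cy"]],[0,0,1]]),np.array([c["k1"],0,0,0.]),np.array(c["rvec"]),np.array(c["tvec"])
def proj(n,P):
    k,d,r,t=K(n); return cv2.projectPoints(np.array(P,float).reshape(-1,1,3),r,t,k,d)[0].reshape(-1,2)
def ray(n,uv,z):
    k,d,r,t=K(n); p=cv2.undistortPoints(np.array(uv,float).reshape(-1,1,2),k,d).reshape(-1,2)
    M=cv2.Rodrigues(r)[0]; C=-M.T@t; D=np.c_[p,np.ones(len(p))]@M
    return C+D*((z-C[2])/D[:,2])[:,None]
def body(P,x,y,yaw,z=0): return R.from_euler('z',yaw).apply(np.array(P,float))+[x,y,z]
def crop(im,u,v,w,h,s,fn):
    c=cv2.resize(im[v:v+h,u:u+w,::-1],None,fx=s,fy=s,interpolation=cv2.INTER_CUBIC)
    cv2.imwrite(fn,c)
def goal(pos,rot):
    "tool-frame shift mm and turn from the current measured pose"
    s=get_state(); r0=R.from_rotvec(s["tool_rot"]); 
    return np.round(r0.inv().apply(np.array(pos)-s["position"])*1e3,1),np.round((r0.inv()*rot).as_rotvec(),3)
E
python3 - <<'E'
from h import *
a=cv2.imread("pics/top0.png")[:,:,::-1]; crop(a,310,130,100,125,4.8,"pics/a.png")
b=cv2.imread("pics/scene0.png")[:,:,::-1]; crop(b,245,120,120,90,6,"pics/b.png")
print(ray("top",[(354,180)],0.069),ray("top",[(352,239)],.073),ray("top",[(196,188)],.069))
print(proj("top",[(.159,-.63,.2),(0,0,0)]),proj("scene",[(.159,-.63,.2)]))
E
```

```text
[[ 0.61436214 -0.21446647  0.069     ]] [[ 0.49658735 -0.20532284  0.073     ]] [[0.60780431 0.1033488  0.069     ]]
[[627.66808232 435.4378244 ]
 [257.09943657 476.75402418]] [[597.0005615   82.98988953]]
```

View pics/a.png

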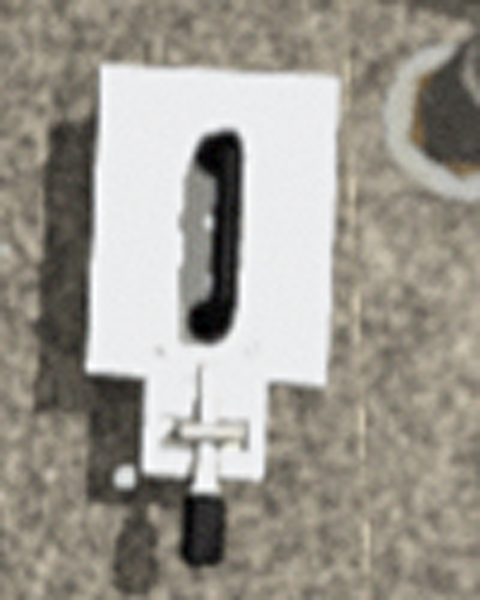

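View pics/b.png

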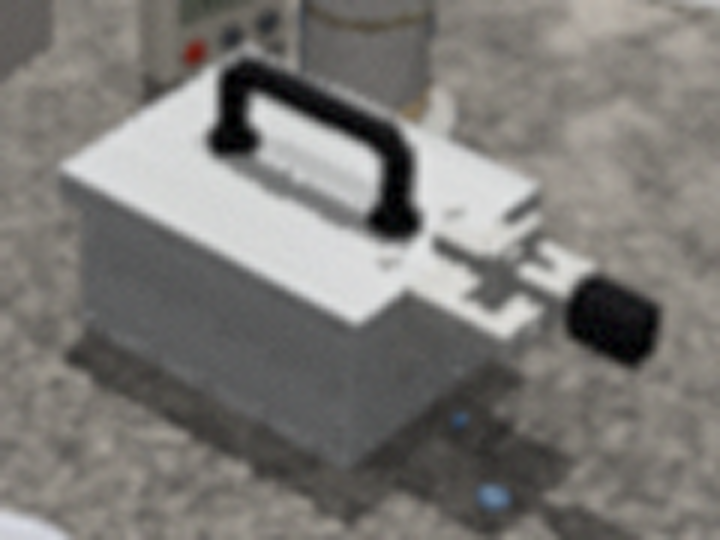

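The larger case's lid corners are clear in both crops: top crop (100,66), (338,76), (327,384), (87,373) and scene crop (65,165), (355,325), (540,190), (245,45). The pin grip is at (203,529) in the top crop. The tap stands close beyond the case on its -y side.

```bash
python3 - <<'E'
from h import *
from scipy.optimize import least_squares
T=(np.array([(100,66),(338,76),(327,384),(87,373)])+.5)/4.8-.5+[310,130]
S=(np.array([(65,165),(355,325),(540,190),(245,45),(345,465)])+.5)/6-.5+[245,120]
c=lambda x,y,z:(x/1e3,y/1e3,z/1e3)
PT=[c(65,50,69),c(65,-50,69),c(-65,-50,69),c(-65,50,69)]
PS=[c(65,50,69),c(-65,50,69),c(-65,-50,69),c(65,-50,69),c(-60,45,0)]
for mode in("both","top","scene"):
    def f(p):
        a=(proj("top",body(PT,*p))-T).ravel(); b=(proj("scene",body(PS,*p))-S).ravel()
        return np.r_[a,b] if mode=="both" else a if mode=="top" else b
    r=least_squares(f,[.61,-.21,0],x_scale=[.01,.01,.01]); print(mode,r.x.round(4),r.fun.round(1))
    if mode=="both": p=r.x
np.save("p.npy",p)
print("grip exp",body([c(-128,0,73)],*p), ray("top",(np.array([(203,529)])+.5)/4.8-.5+[310,130],.084))
print("handle exp",body([c(-6,0,101)],*p), ray("top",(np.array([(227,235)])+.5)/4.8-.5+[310,130],.105))
M=R.from_euler('z',p[2])*R.from_matrix(np.array([[0,1,0],[1,0,0],[0,0,-1]]).T); print(M.as_matrix().round(3))
# tool down, tool y = case y (closes on sides of the grip); choose branch nearest current
s=get_state(); r0=R.from_rotvec(s["tool_rot"]); print(r0.as_matrix().round(3))
for sg in(1,-1):
    m=np.array([[sg,0,0],[0,-sg,0],[0,0,-1.]]).T
    rr=R.from_euler('z',p[2])*R.from_matrix(m); print(sg,goal(body([c(-128,0,200)],*p)[0],rr))
E
```

```text
both [ 0.6215 -0.2162 -0.0807] [ 0.8 -0.2  0.9  0.2  0.7  0.4  0.6  0.1 -1.7  0.9  0.   0.4 -0.2 -0.3
 -0.3  0.5 -0.2  1.7]
top [ 0.6219 -0.2147 -0.0764] [-0.1 -0.2  0.  -0.   0.1  0.2 -0.   0.1]
scene [ 0.6219 -0.2188 -0.0907] [-1.1 -0.   0.2 -0.3  0.3 -0.7  0.6 -0.1 -0.   1. ]
grip exp [[ 0.4939355  -0.20588786  0.073     ]] [[ 0.49505137 -0.20325905  0.084     ]]
handle exp [[ 0.61553797 -0.21572856  0.101     ]] [[ 0.61204342 -0.21385326  0.105     ]]
[[ 0.081  0.997  0.   ]
 [ 0.997 -0.081  0.   ]
 [ 0.     0.    -1.   ]]
[[ 0.969  0.245 -0.001]
 [ 0.245 -0.969  0.002]
 [-0.    -0.002 -1.   ]]
1 (array([ 428.4, -328.7,    4.6]), array([-0.002,  0.   ,  0.329]))
-1 (array([ 428.4, -328.7,    4.6]), array([-1.000e-03, -2.000e-03, -2.813e+00]))
```

Request:
send_rows(
  xyz=[
    [15,-11,-3],
    [40,-31,-6],
    [70,-54,-10],
    [100,-77,-15],
    [130,-100,-20],
    [160,-123,-20],
    [190,-146,-20],
    [220,-169,-20],
    [250,-192,-20],
    [280,-215,-20],
  ],
  dr=[
    [0,0,0.01],
    [0,0,0.03],
    [0,0,0.06],
    [0,0,0.09],
    [0,0,0.12],
    [0,0,0.15],
    [0,0,0.18],
    [0,0,0.2],
    [0,0,0.22],
    [0,0,0.25],
  ],
  jaw=50,
  grip_force=25,
)

```text
time: 0.93
position: [0.3787, -0.3513, 0.2248]
tool_rot: [-3.142, 0.005, 0.001]
ft_force: [0.8, 0.0, -0.7]
grip_width: 0.574
grip_force: 0.0
```

```bash
python3 - <<'E'
from h import *
s=get_state(); print(s["position"],s["time"],s["ft_force"])
p=np.array([.622,-.2155,-.079]); np.save("p.npy",p)
rot=R.from_euler('z',p[2])*R.from_matrix(np.diag([1.,-1,-1]))
print(goal([.4945,-.2045,.2],rot))
for n,uv,z in(("flask",(447,260),0),("petri",(268,200),.02),("petri left/right",(284,184),.02),("edge",(300,316),0),("tap",(405,180),0),("smallpin",(184,237),.055),("small corner",(205,228),.04)):print(n,ray("top",[uv],z).round(3))
# flask top height: match scene (418,93) to top (495,252)
print(proj("scene",[ray("top",[(495,252)],z)[0] for z in(.08,.12,.16)]))
E
```

```text
[ 0.3787172  -0.35126759  0.22476961] 0.9333 [ 0.79470425  0.04152664 -0.68078099]
(array([ 115.3, -147.2,   24.7]), array([0.   , 0.   , 0.076]))
flask [[ 0.446 -0.419  0.   ]]
petri [[ 0.584 -0.04   0.02 ]]
petri left/right [[ 0.617 -0.074  0.02 ]]
edge [[ 0.335 -0.101  0.   ]]
tap [[ 0.621 -0.337  0.   ]]
smallpin [[0.51  0.133 0.055]]
small corner [[0.528 0.092 0.04 ]]
[[420.53904798 114.15875981]
 [419.71079736 101.80752173]
 [418.80026819  88.54649687]]
```

Request:
send_rows(
  xyz=[
    [20,-26,5],
    [43,-55,10],
    [66,-84,20],
    [88,-112,25],
    [105,-133,30],
    [115,-147,50],
    [115,-147,75],
    [115,-147,95],
    [115,-147,105],
    [115,-147,105],
  ],
  dr=[
    [0,0,0.02],
    [0,0,0.04],
    [0,0,0.06],
    [0,0,0.076],
    [0,0,0.076],
    [0,0,0.076],
    [0,0,0.076],
    [0,0,0.076],
    [0,0,0.076],
    [0,0,0.076],
  ],
)

```text
time: 1.77
position: [0.4913, -0.2056, 0.1173]
tool_rot: [-3.137, 0.123, 0.008]
ft_force: [-0.7, -0.5, 0.1]
grip_width: 0.577
grip_force: 0.0
```

```bash
python3 - <<'E'
from h import *
s=get_state(); print(s["position"],s["time"],s["ft_force"])
p=np.load("p.npy")
rot=R.from_euler('z',p[2])*R.from_matrix(np.diag([1.,-1,-1]))
print(goal([.4945,-.2045,.083],rot))
a=get_image("scene"); cv2.imwrite("pics/s1.png",a[:,:,::-1]);crop(a,260,90,120,100,5,"pics/c.png")
E
```

```text
[ 0.49132718 -0.2056225   0.11726046] 1.7667 [-0.71232771 -0.5343935   0.11705017]
(array([ 3.2, -1.3, 34.2]), array([-0.002,  0.005,  0.001]))
```

View pics/c.png

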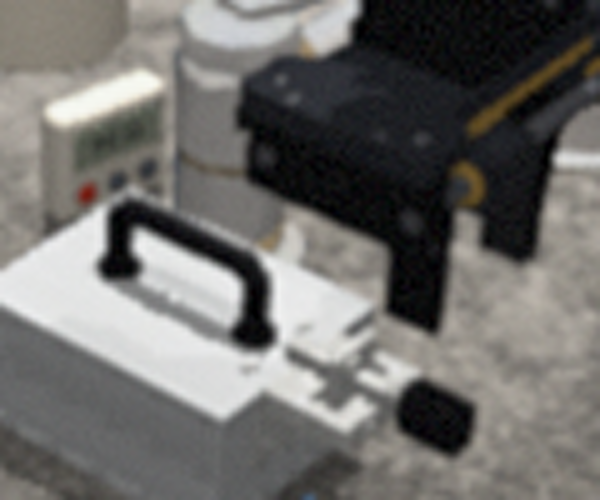

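The fingers hang above the pin grip on either side: the near finger's tip is at crop (415,330) and the grip is at (435,415). Next I descend.

Request:
send_rows(
  xyz=[
    [2,-1,5],
    [2,-1,12],
    [2,-1,20],
    [2,-1,27],
    [2,-1,32],
    [2,-1,34],
    [2,-1,34],
    [2,-1,34],
    [2,-1,34],
    [2,-1,34],
  ],
  dr=[
    [0,0,0],
    [0,0,0],
    [0,0,0],
    [0,0,0],
    [0,0,0],
    [0,0,0],
    [0,0,0],
    [0,0,0],
    [0,0,0],
    [0,0,0],
  ],
)

```text
time: 2.65
position: [0.4958, -0.2056, 0.0864]
tool_rot: [3.139, -0.123, 0.001]
ft_force: [1.1, -0.4, -0.3]
grip_width: 0.577
grip_force: 0.0
```

Request:
send_rows(
  xyz=[
    [0,0,0],
    [0,0,0],
    [0,0,0],
    [0,0,0],
    [0,0,0],
    [0,0,0],
    [0,0,0],
    [0,0,0],
    [0,0,0],
    [0,0,0],
  ],
  dr=[
    [0,0,0],
    [0,0,0],
    [0,0,0],
    [0,0,0],
    [0,0,0],
    [0,0,0],
    [0,0,0],
    [0,0,0],
    [0,0,0],
    [0,0,0],
  ],
  jaw=5,
  grip_force=20,
)

```text
time: 3.48
position: [0.4955, -0.2055, 0.0861]
tool_rot: [3.139, -0.123, 0.0]
ft_force: [-0.1, 0.1, -0.4]
grip_width: 0.066
grip_force: 0.0
```

```bash
python3 - <<'E'
from h import *
a=get_image("scene"); b=get_image("top")
A=cv2.resize(a[80:210,260:380,::-1],None,fx=4,fy=4,interpolation=2)
B=cv2.resize(b[170:300,310:390,::-1],None,fx=4,fy=4,interpolation=2)
cv2.imwrite("pics/d.png",np.hstack([A,B]))
print(proj("scene",[get_state()["position"],get_state()["position"]-[0,0,.017]]),proj("top",[get_state()["position"]]))
E
```

```text
[[346.08268294 168.17269872]
 [345.17511006 175.22067866]] [[353.18979643 239.54552296]]
```

View pics/d.png

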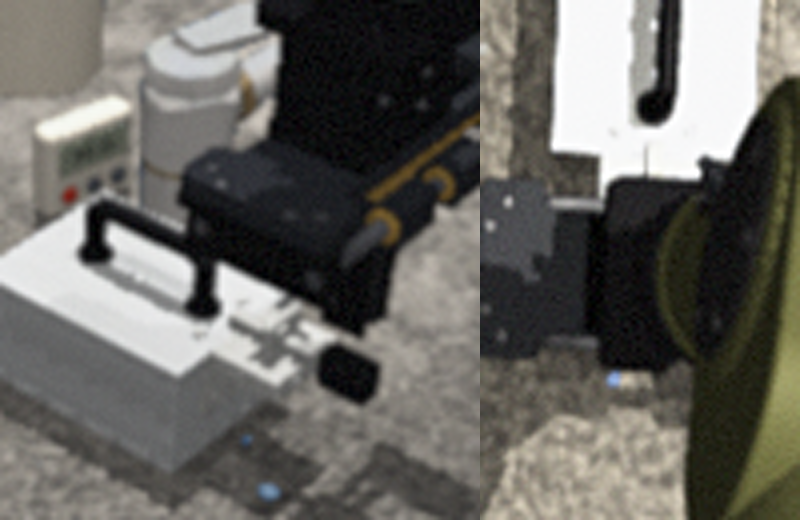

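```bash
python3 - <<'E'
from h import *
def show(pos):
    r=R.from_rotvec([3.139,-.123,0]); 
    f=lambda P: proj("scene",r.apply(np.array(P))+pos)
    # tool y = -world y
    return f([(-.0375,-.095,-.053),(.0375,-.095,-.053),(-.0095,-.015,.017),(.0095,-.015,.017),(-.0095,.015,.017),(.0095,.015,.017),(0,0,-.053)])
print(((show(np.array([.4955,-.2055,.0861]))-[260,80])*4).round())
o=show(np.array([.4913,-.2056,.1173]));print(((o-[260,90])*5).round())
print(((proj("scene",R.from_rotvec([3.139,-.123,0]).apply([(-.0095,-.04,.017),(.0095,-.04,.017),(-.0095,.04,.017),(.0095,.04,.017)])+[.4913,-.2056,.1173])-[260,90])*5).round())
s=get_state();print(s["joint_positions"],nose_length)
import bench; print([x for x in dir(bench) if not x.startswith('_')])
E
```

```text
[[303. 394.]
 [161. 323.]
 [339. 404.]
 [306. 387.]
 [375. 374.]
 [342. 358.]
 [356. 260.]]
[[398. 373.]
 [215. 284.]
 [443. 394.]
 [400. 373.]
 [488. 356.]
 [446. 336.]
 [465. 207.]]
[[404. 426.]
 [361. 404.]
 [524. 326.]
 [482. 307.]]
[ 0.76515154  0.20487826 -0.46530377  1.86362245  0.10286636  1.09652553
 -1.38780681] 0.017
['MotionError', 'calibration', 'close_job', 'get_image', 'get_state', 'nose_length']
```

The fingers closed above the grip. The picture puts the tips about 16 px higher than the projection does, so I'm opening and checking against an overlay.

Request:
send_rows(
  xyz=[
    [0,0,0],
    [0,0,0],
    [0,0,0],
    [0,0,0],
    [0,0,0],
    [0,0,0],
    [0,0,0],
    [0,0,0],
    [0,0,0],
    [0,0,0],
  ],
  dr=[
    [0,0,0],
    [0,0,0],
    [0,0,0],
    [0,0,0],
    [0,0,0],
    [0,0,0],
    [0,0,0],
    [0,0,0],
    [0,0,0],
    [0,0,0],
  ],
  jaw=50,
)

```text
time: 4.42
position: [0.4955, -0.2055, 0.086]
tool_rot: [3.139, -0.123, -0.0]
ft_force: [0.4, -0.3, -0.6]
grip_width: 0.567
grip_force: 0.0
```

```bash
python3 - <<'E'
from h import *
a=get_image("scene").copy(); b=get_image("top").copy(); s=get_state(); r=R.from_rotvec(s["tool_rot"])
print(s["position"])
def box(im,n,x,y,z0,z1,col):
    P=np.array([(i,j,k) for k in(z0,z1) for i,j in((x[0],y[0]),(x[1],y[0]),(x[1],y[1]),(x[0],y[1]))])
    q=proj(n,r.apply(P)+s["position"]); q=(q-off)*4; q=q.round().astype(int)
    for i in range(4):
        for e in((i,(i+1)%4),(i+4,(i+1)%4+4),(i,i+4)): cv2.line(im,tuple(map(int,q[e[0]])),tuple(map(int,q[e[1]])),col,1)
out=[]
for n,im,off,w,h in(("scene",a,(270,90),100,120),("top",b,(298,190),100,120)):
    c=np.ascontiguousarray(cv2.convertScaleAbs(cv2.resize(im[off[1]:off[1]+h,off[0]:off[0]+w,::-1],None,fx=4,fy=4,interpolation=2),alpha=1.6,beta=25))
    box(c,n,(-.0375,.0375),(-.095,.095),-.053,-.09,(0,0,255))
    for sg in(1,-1): box(c,n,(-.0095,.0095),(sg*.025,sg*.04),.017,-.053,(0,255,0))
    out.append(c)
cv2.imwrite("pics/e.png",np.hstack(out))
E
```

```text
[ 0.49553579 -0.20545572  0.08604383]
```

View pics/e.png

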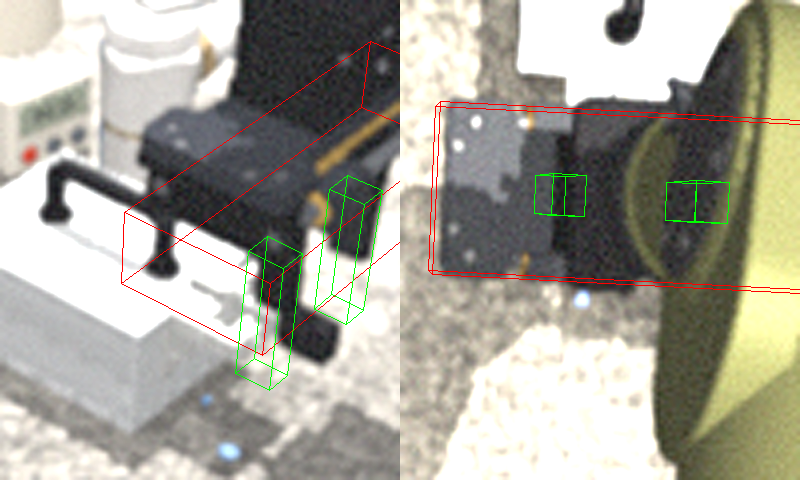

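In the top view the gripper is centred on the pin to within a few mm, but the scene view shows it higher than reported, and the closing jaws met nothing. With the jaws open I'll go lower in checked steps.

Request:
send_rows(
  xyz=[
    [0,0,3],
    [0,0,6],
    [0,0,9],
    [0,0,12],
    [0,0,15],
    [0,0,18],
    [0,0,20],
    [0,0,20],
    [0,0,20],
    [0,0,20],
  ],
  dr=[
    [0,0,0],
    [0,0,0],
    [0,0,0],
    [0,0,0],
    [0,0,0],
    [0,0,0],
    [0,0,0],
    [0,0,0],
    [0,0,0],
    [0,0,0],
  ],
)

```text
time: 5.35
position: [0.4956, -0.2055, 0.0662]
tool_rot: [3.139, -0.123, 0.0]
ft_force: [0.1, -0.3, 0.0]
grip_width: 0.579
grip_force: 0.0
```

```bash
python3 - <<'E'
from h import *
s=get_state(); print(s["position"],s["ft_force"],s["joint_positions"])
a=get_image("scene").copy(); b=get_image("top")
c=lambda i,u,v,w,h,k:cv2.convertScaleAbs(cv2.resize(i[v:v+h,u:u+w,::-1],None,fx=k,fy=k,interpolation=2),alpha=2.2,beta=40)
cv2.imwrite("pics/f.png",c(a,270,90,110,110,5))
E
```

```text
[ 0.49562578 -0.20552208  0.06615687] [ 0.09714022 -0.30559948  0.0238871 ] [ 0.76043261  0.22775789 -0.46284486  1.88214358  0.11609222  1.05762857
 -1.39816717]
```

View pics/f.png

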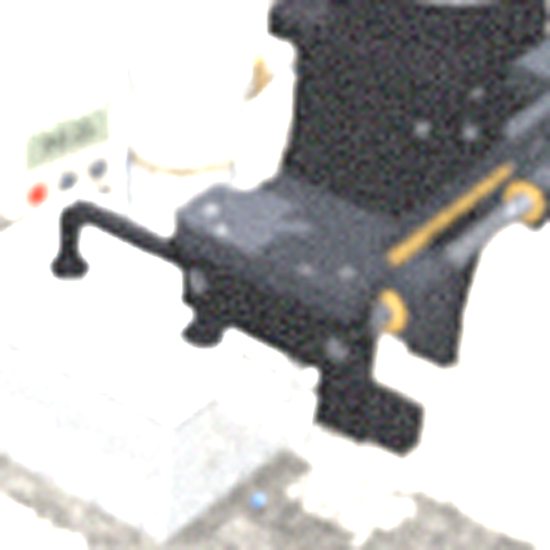

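The near finger now overlaps the left edge of the grip, with its bottom at about (340,425). The far finger's bottom is at (440,365), level with the grip's top. I'll go a bit lower and close.

Request:
send_rows(
  xyz=[
    [0,0,3],
    [0,0,6],
    [0,0,9],
    [0,0,12],
    [0,0,14],
    [0,0,16],
    [0,0,16],
    [0,0,16],
    [0,0,16],
    [0,0,16],
  ],
  dr=[
    [0,0,0],
    [0,0,0],
    [0,0,0],
    [0,0,0],
    [0,0,0],
    [0,0,0],
    [0,0,0],
    [0,0,0],
    [0,0,0],
    [0,0,0],
  ],
)

```text
time: 6.28
position: [0.4957, -0.2055, 0.0502]
tool_rot: [3.139, -0.123, 0.0]
ft_force: [0.4, -0.7, 0.0]
grip_width: 0.577
grip_force: 0.0
```

Request:
send_rows(
  xyz=[
    [0,0,0],
    [0,0,0],
    [0,0,0],
    [0,0,0],
    [0,0,0],
    [0,0,0],
    [0,0,0],
    [0,0,0],
    [0,0,0],
    [0,0,0],
  ],
  dr=[
    [0,0,0],
    [0,0,0],
    [0,0,0],
    [0,0,0],
    [0,0,0],
    [0,0,0],
    [0,0,0],
    [0,0,0],
    [0,0,0],
    [0,0,0],
  ],
  jaw=5,
  grip_force=20,
)

```text
time: 7.12
position: [0.4955, -0.2055, 0.0501]
tool_rot: [3.139, -0.123, -0.0]
ft_force: [-0.6, 0.9, -0.7]
grip_width: 0.182
grip_force: 20.0
```

Gripped at 15.8 mm. Next, pull it out.

Request:
send_rows(
  xyz=[
    [-3,0,0],
    [-8,0,0],
    [-15,0,0],
    [-23,0,0],
    [-31,0,0],
    [-39,0,0],
    [-47,0,0],
    [-55,0,0],
    [-62,0,0],
    [-65,0,0],
  ],
  dr=[
    [0,0,0],
    [0,0,0],
    [0,0,0],
    [0,0,0],
    [0,0,0],
    [0,0,0],
    [0,0,0],
    [0,0,0],
    [0,0,0],
    [0,0,0],
  ],
)

```text
time: 7.95
position: [0.4292, -0.2004, 0.0499]
tool_rot: [3.139, -0.124, -0.002]
ft_force: [-0.2, 0.3, -0.5]
grip_width: 0.184
grip_force: 20.0
```

```bash
python3 - <<'E'
from h import *
s=get_state(); print(s["position"],s["ft_force"],s["grip_width"])
a=get_image("scene"); b=get_image("top")
c=lambda i,u,v,w,h,k:cv2.convertScaleAbs(cv2.resize(i[v:v+h,u:u+w,::-1],None,fx=k,fy=k,interpolation=2),alpha=1.5,beta=20)
cv2.imwrite("pics/g.png",np.hstack([c(a,270,90,110,130,4),c(b,310,150,85,130,4)]))
E
```

```text
[ 0.42920162 -0.20043471  0.04990624] [-0.16257106  0.26670546 -0.48726997] 0.184084291624547
```

View pics/g.png

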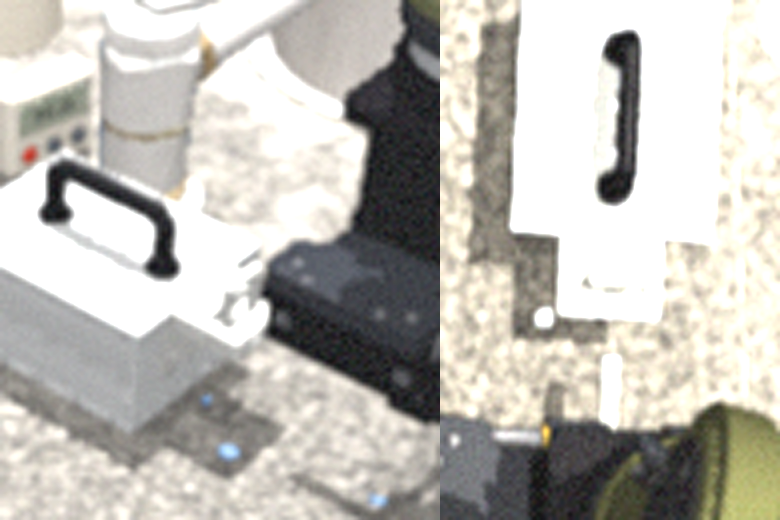

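The shank is clear of staple and tongue: it shows in the top crop at (612,355–425), and the lid is still seated. I'm lowering the pin straight down.

Request:
send_rows(
  xyz=[
    [0,0,4],
    [0,0,12],
    [0,0,20],
    [0,0,28],
    [0,0,36],
    [0,0,43],
    [0,0,48],
    [0,0,50],
    [0,0,50],
    [0,0,50],
  ],
  dr=[
    [0,0,0],
    [0,0,0],
    [0,0,0],
    [0,0,0],
    [0,0,0],
    [0,0,0],
    [0,0,0],
    [0,0,0],
    [0,0,0],
    [0,0,0],
  ],
)

```text
time: 8.88
position: [0.4309, -0.2004, 0.0001]
tool_rot: [3.139, -0.123, 0.0]
ft_force: [-1.0, -0.4, 0.3]
grip_width: 0.181
grip_force: 20.0
```

Request:
send_rows(
  xyz=[
    [0,0,1],
    [0,0,2],
    [0,0,3],
    [0,0,4],
    [0,0,5],
    [0,0,5],
    [0,0,5],
    [0,0,5],
    [0,0,5],
    [0,0,5],
  ],
  dr=[
    [0,0,0],
    [0,0,0],
    [0,0,0],
    [0,0,0],
    [0,0,0],
    [0,0,0],
    [0,0,0],
    [0,0,0],
    [0,0,0],
    [0,0,0],
  ],
)

```text
time: 9.72
position: [0.4307, -0.2004, -0.0049]
tool_rot: [3.139, -0.123, 0.0]
ft_force: [-0.1, -0.2, 0.2]
grip_width: 0.183
grip_force: 20.0
```

Request:
send_rows(
  xyz=[
    [0,0,1],
    [0,0,2],
    [0,0,3],
    [0,0,4],
    [0,0,5],
    [0,0,6],
    [0,0,6],
    [0,0,6],
    [0,0,6],
    [0,0,6],
  ],
  dr=[
    [0,0,0],
    [0,0,0],
    [0,0,0],
    [0,0,0],
    [0,0,0],
    [0,0,0],
    [0,0,0],
    [0,0,0],
    [0,0,0],
    [0,0,0],
  ],
)

```text
time: 10.55
position: [0.4308, -0.2004, -0.0109]
tool_rot: [3.139, -0.123, 0.0]
ft_force: [-0.1, -0.2, 0.1]
grip_width: 0.182
grip_force: 20.0
```

Request:
send_rows(
  xyz=[
    [0,0,0.5],
    [0,0,1],
    [0,0,1.5],
    [0,0,2],
    [0,0,2],
    [0,0,2],
    [0,0,2],
    [0,0,2],
    [0,0,2],
    [0,0,2],
  ],
  dr=[
    [0,0,0],
    [0,0,0],
    [0,0,0],
    [0,0,0],
    [0,0,0],
    [0,0,0],
    [0,0,0],
    [0,0,0],
    [0,0,0],
    [0,0,0],
  ],
)

```text
time: 11.38
position: [0.4308, -0.2005, -0.012]
tool_rot: [3.139, -0.123, -0.001]
ft_force: [-2.7, 1.3, 9.3]
grip_width: 0.183
grip_force: 20.0
```

Contact: 9 N up. The pin is on the worktop, so I'm releasing it and then rising.

Request:
send_rows(
  xyz=[
    [0,0,-1],
    [0,0,-1],
    [0,0,-1],
    [0,0,-1],
    [0,0,-1],
    [0,0,-1],
    [0,0,-10],
    [0,0,-30],
    [0,0,-60],
    [0,0,-95],
  ],
  dr=[
    [0,0,0],
    [0,0,0],
    [0,0,0],
    [0,0,0],
    [0,0,0],
    [0,0,0],
    [0,0,0],
    [0,0,0],
    [0,0,0],
    [0,0,0],
  ],
  jaw=50,
)

```text
time: 12.22
position: [0.4293, -0.1995, 0.0822]
tool_rot: [-3.137, 0.122, 0.005]
ft_force: [0.6, -0.1, 0.1]
grip_width: 0.572
grip_force: 0.0
```

```bash
python3 - <<'E'
from h import *
s=get_state(); print(s["position"],s["ft_force"])
rot=R.from_euler('z',-.079)*R.from_matrix(np.diag([1.,-1,-1]))
print(goal([.612,-.2145,.14],rot))
a=cv2.imread("pics/top0.png")[:,:,::-1]
print("ring left",ray("top",[(390.2,153)],0),"cyl left",ray("top",[(398.5,153)],[0]),ray("top",[(398.5,153)],.03))
print("scene cyl edges base",ray("scene",[(295.5,141),(317.5,141)],0))
# tap cylinder top, scene b.png ~ (368,0)->px(306,~95): height
C=ray("scene",[(306.5,144)],0)[0]
for z in(0,.1,.15):print(z,proj("scene",[(.675,-.345,z)]),proj("top",[(.675,-.345,z)]))
E
```

```text
[ 0.42930912 -0.19947421  0.08223978] [ 0.59577394 -0.14363738  0.11065926]
(array([183.1,   0.7, -58.3]), array([-0.002,  0.003,  0.001]))
ring left [[ 0.68058158 -0.30739671  0.        ]] cyl left [[ 0.6800503  -0.32541932  0.        ]] [[ 0.67408409 -0.31692878  0.03      ]]
scene cyl edges base [[ 0.69013503 -0.32632727  0.        ]
 [ 0.64901634 -0.35694075  0.        ]]
0 [[305.35831113 139.54102794]] [[407.61443615 155.03544459]]
0.1 [[307.41161338 101.99490417]] [[422.85205807 144.71739945]]
0.15 [[308.51696691  81.5215467 ]] [[431.95042062 138.55503566]]
```

Request:
send_rows(
  xyz=[
    [0,0,-25],
    [3,0,-45],
    [15,0,-58],
    [38,0,-58],
    [65,1,-58],
    [95,1,-58],
    [125,1,-58],
    [150,1,-58],
    [170,1,-58],
    [181,1,-58],
  ],
  dr=[
    [0,0,0],
    [0,0,0],
    [0,0,0],
    [0,0,0],
    [0,0,0],
    [0,0,0],
    [0,0,0],
    [0,0,0],
    [0,0,0],
    [0,0,0],
  ],
)

```text
time: 13.05
position: [0.6132, -0.2151, 0.1402]
tool_rot: [-3.138, 0.122, -0.002]
ft_force: [-0.9, -0.1, 0.4]
grip_width: 0.575
grip_force: 0.0
```

```bash
python3 - <<'E'
from h import *
s=get_state(); print(s["position"],s["ft_force"])
rot=R.from_euler('z',-.079)*R.from_matrix(np.diag([1.,-1,-1]))
print(goal([.612,-.2145,.065],rot))
a=get_image("scene"); b=get_image("top")
cv2.imwrite("pics/s9.png",a[:,:,::-1]);cv2.imwrite("pics/t9.png",b[:,:,::-1])
print(proj("top",[(.43,-.2,.011),(.495,-.205,.004)]))
b0=cv2.imread("pics/top0.png")[:,:,::-1]
g=b.max(2).astype(int)[235:295:2,330:376:2]
for r in g: print(''.join('#' if v<60 else '+' if v>205 else '.' for v in r))
E
```

```text
[ 0.61322215 -0.21511459  0.14021563] [-0.93129782 -0.07502013  0.35078266]
(array([-1.3, -0.4, 75.2]), array([-0.001, -0.001,  0.002]))
[[345.84214226 270.58196854]
 [346.58826718 239.77634185]]
...............+......+
+....++....+..........+
........++.............
........++.............
........++.............
........++......++.....
+.......++.++........+.
........++..........+..
........++..+..........
........++..+..........
........++.........+...
........++.............
........++.............
........+++............
.......................
.......###.............
......##...............
......##.#.............
......##.#..+.....+...+
+.....##.#........++.+.
...+..####...........+.
+......................
.....++................
..................+....
+.+....................
..++.........+.....+...
..++..++...++......+...
.......+...............
.........+.........+...
.........++..++....++..
```

The pin lies on the worktop where I predicted it, grip at about (345,271) in the top picture. Now down onto the handle.

Request:
send_rows(
  xyz=[
    [0,0,8],
    [-1,0,20],
    [-1,0,32],
    [-1,0,44],
    [-1,0,54],
    [-1,0,62],
    [-1,0,68],
    [-1,0,72],
    [-1,0,75],
    [-1,0,75],
  ],
  dr=[
    [0,0,0],
    [0,0,0],
    [0,0,0],
    [0,0,0],
    [0,0,0],
    [0,0,0],
    [0,0,0],
    [0,0,0],
    [0,0,0],
    [0,0,0],
  ],
)

```text
time: 13.98
position: [0.6099, -0.2154, 0.0645]
tool_rot: [-3.139, 0.123, 0.001]
ft_force: [0.2, 0.2, -0.2]
grip_width: 0.572
grip_force: 0.0
```

Request:
send_rows(
  xyz=[
    [0,0,0],
    [0,0,0],
    [0,0,0],
    [0,0,0],
    [0,0,0],
    [0,0,0],
    [0,0,0],
    [0,0,0],
    [0,0,0],
    [0,0,0],
  ],
  dr=[
    [0,0,0],
    [0,0,0],
    [0,0,0],
    [0,0,0],
    [0,0,0],
    [0,0,0],
    [0,0,0],
    [0,0,0],
    [0,0,0],
    [0,0,0],
  ],
  jaw=2,
  grip_force=45,
)

```text
time: 14.82
position: [0.6102, -0.2151, 0.0651]
tool_rot: [-3.139, 0.122, -0.0]
ft_force: [-0.9, 1.0, 1.0]
grip_width: 0.124
grip_force: 45.0
```

Width is 10.8 mm against a 12 mm bar, so the grip may be shallow. I'll regrip 6 mm lower.

Request:
send_rows(
  xyz=[
    [0,0,0],
    [0,0,0],
    [0,0,0],
    [0,0,0],
    [0,0,1],
    [0,0,2],
    [0,0,3],
    [0,0,4],
    [0,0,5],
    [0,0,6],
  ],
  dr=[
    [0,0,0],
    [0,0,0],
    [0,0,0],
    [0,0,0],
    [0,0,0],
    [0,0,0],
    [0,0,0],
    [0,0,0],
    [0,0,0],
    [0,0,0],
  ],
  jaw=30,
)

```text
time: 15.65
position: [0.6101, -0.2154, 0.0589]
tool_rot: [3.139, -0.123, -0.0]
ft_force: [0.2, 0.5, -0.4]
grip_width: 0.343
grip_force: 0.0
```

Request:
send_rows(
  xyz=[
    [0,0,0],
    [0,0,0],
    [0,0,0],
    [0,0,0],
    [0,0,0],
    [0,0,0],
    [0,0,0],
    [0,0,0],
    [0,0,0],
    [0,0,0],
  ],
  dr=[
    [0,0,0],
    [0,0,0],
    [0,0,0],
    [0,0,0],
    [0,0,0],
    [0,0,0],
    [0,0,0],
    [0,0,0],
    [0,0,0],
    [0,0,0],
  ],
  jaw=2,
  grip_force=45,
)

```text
time: 16.48
position: [0.6101, -0.2154, 0.0591]
tool_rot: [3.139, -0.123, 0.0]
ft_force: [-0.8, -0.8, 1.5]
grip_width: 0.117
grip_force: 44.6
```

Request:
send_rows(
  xyz=[
    [0,0,-1],
    [0,0,-3],
    [0,0,-5],
    [0,0,-7],
    [0,0,-9],
    [0,0,-11],
    [0,0,-12],
    [0,0,-12],
    [0,0,-12],
    [0,0,-12],
  ],
  dr=[
    [0,0,0],
    [0,0,0],
    [0,0,0],
    [0,0,0],
    [0,0,0],
    [0,0,0],
    [0,0,0],
    [0,0,0],
    [0,0,0],
    [0,0,0],
  ],
)

```text
time: 17.32
position: [0.61, -0.2154, 0.071]
tool_rot: [3.139, -0.123, -0.0]
ft_force: [-0.2, -0.2, -2.6]
grip_width: 0.114
grip_force: 44.8
```

Carrying 2.6 N, which is the lid's weight. Lifting clear.

Request:
send_rows(
  xyz=[
    [0,0,-4],
    [0,0,-12],
    [0,0,-21],
    [0,0,-30],
    [0,0,-40],
    [0,0,-50],
    [0,0,-60],
    [0,0,-70],
    [0,0,-77],
    [0,0,-80],
  ],
  dr=[
    [0,0,0],
    [0,0,0],
    [0,0,0],
    [0,0,0],
    [0,0,0],
    [0,0,0],
    [0,0,0],
    [0,0,0],
    [0,0,0],
    [0,0,0],
  ],
)

```text
time: 18.15
position: [0.6109, -0.2156, 0.1529]
tool_rot: [3.138, -0.123, 0.003]
ft_force: [0.3, 0.9, -2.8]
grip_width: 0.115
grip_force: 44.8
```

```bash
python3 - <<'E'
from h import *
s=get_state(); print(s["position"],s["ft_force"],s["time"])
a=get_image("scene"); b=get_image("top")
cv2.imwrite("pics/h.png",np.hstack([a[60:300,150:400,::-1],b[100:340,150:420,::-1]]))
rot=R.from_euler('z',-.079)*R.from_matrix(np.diag([1.,-1,-1]))
print(goal([.465,-.035,s["position"][2]],rot))
E
```

```text
[ 0.61086187 -0.21564323  0.15293529] [ 0.25424253  0.91283933 -2.83158588] 18.15
(array([-159.1, -168.6,   -1.4]), array([ 0.   , -0.001,  0.001]))
```

View pics/h.png

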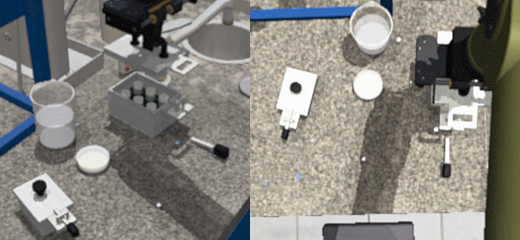

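The lid is held level above the open case, and the pin lies in front of it at scene crop (215,148). The worktop between the cases and ahead of the petri dish is clear, so the lid goes there.

Request:
send_rows(
  xyz=[
    [-4,-4,0],
    [-14,-15,0],
    [-30,-32,0],
    [-48,-51,0],
    [-67,-71,0],
    [-86,-91,0],
    [-105,-111,0],
    [-123,-130,0],
    [-138,-146,0],
    [-149,-158,0],
  ],
  dr=[
    [0,0,0],
    [0,0,0],
    [0,0,0],
    [0,0,0],
    [0,0,0],
    [0,0,0],
    [0,0,0],
    [0,0,0],
    [0,0,0],
    [0,0,0],
  ],
)

```text
time: 19.08
position: [0.4715, -0.0441, 0.1502]
tool_rot: [3.139, -0.12, -0.003]
ft_force: [0.1, 0.6, -2.2]
grip_width: 0.111
grip_force: 44.8
```

Request:
send_rows(
  xyz=[
    [-7,-7,0],
    [-10,-10,5],
    [-10,-10,18],
    [-10,-10,36],
    [-10,-10,56],
    [-10,-10,76],
    [-10,-10,96],
    [-10,-10,114],
    [-10,-10,128],
    [-10,-10,135],
  ],
  dr=[
    [0,0,0],
    [0,0,0],
    [0,0,0],
    [0,0,0],
    [0,0,0],
    [0,0,0],
    [0,0,0],
    [0,0,0],
    [0,0,0],
    [0,0,0],
  ],
)

```text
time: 19.92
position: [0.4632, -0.0361, 0.0135]
tool_rot: [-3.138, 0.124, 0.006]
ft_force: [-0.7, 0.9, -3.2]
grip_width: 0.115
grip_force: 44.8
```

Request:
send_rows(
  xyz=[
    [0,0,0],
    [0,0,0],
    [0,0,1],
    [0,0,2],
    [0,0,3],
    [0,0,3],
    [0,0,3],
    [0,0,3],
    [0,0,3],
    [0,0,3],
  ],
  dr=[
    [0,0,0],
    [0,0,0],
    [0,0,0],
    [0,0,0],
    [0,0,0],
    [0,0,0],
    [0,0,0],
    [0,0,0],
    [0,0,0],
    [0,0,0],
  ],
)

```text
time: 20.75
position: [0.4647, -0.0356, 0.0131]
tool_rot: [3.139, -0.123, 0.0]
ft_force: [-0.7, 0.4, -2.5]
grip_width: 0.116
grip_force: 44.8
```

Request:
send_rows(
  xyz=[
    [0,0,1],
    [0,0,2],
    [0,0,3],
    [0,0,4],
    [0,0,5],
    [0,0,6],
    [0,0,7],
    [0,0,8],
    [0,0,8],
    [0,0,8],
  ],
  dr=[
    [0,0,0],
    [0,0,0],
    [0,0,0],
    [0,0,0],
    [0,0,0],
    [0,0,0],
    [0,0,0],
    [0,0,0],
    [0,0,0],
    [0,0,0],
  ],
)

```text
time: 21.58
position: [0.4646, -0.0355, 0.005]
tool_rot: [3.139, -0.123, -0.0]
ft_force: [0.4, -0.7, -2.4]
grip_width: 0.113
grip_force: 44.8
```

Request:
send_rows(
  xyz=[
    [0,0,0.5],
    [0,0,1],
    [0,0,1.5],
    [0,0,2],
    [0,0,2],
    [0,0,2],
    [0,0,2],
    [0,0,2],
    [0,0,2],
    [0,0,2],
  ],
  dr=[
    [0,0,0],
    [0,0,0],
    [0,0,0],
    [0,0,0],
    [0,0,0],
    [0,0,0],
    [0,0,0],
    [0,0,0],
    [0,0,0],
    [0,0,0],
  ],
)

```text
time: 22.42
position: [0.4648, -0.0356, 0.004]
tool_rot: [3.139, -0.123, -0.0]
ft_force: [-3.4, 0.0, 6.7]
grip_width: 0.12
grip_force: 44.2
```

The lid is on the worktop (6.7 N up). Release and rise.

Request:
send_rows(
  xyz=[
    [0,0,-1],
    [0,0,-1],
    [0,0,-1],
    [0,0,-1],
    [0,0,-1],
    [0,0,-1],
    [0,0,-1],
    [0,0,-10],
    [0,0,-30],
    [0,0,-60],
  ],
  dr=[
    [0,0,0],
    [0,0,0],
    [0,0,0],
    [0,0,0],
    [0,0,0],
    [0,0,0],
    [0,0,0],
    [0,0,0],
    [0,0,0],
    [0,0,0],
  ],
  jaw=40,
)

```text
time: 23.25
position: [0.4624, -0.0351, 0.0621]
tool_rot: [-3.138, 0.122, 0.008]
ft_force: [-0.3, -0.1, 0.4]
grip_width: 0.458
grip_force: 0.0
```

Request:
send_rows(
  xyz=[
    [0,0,-30],
    [0,0,-60],
    [0,0,-80],
    [10,20,-80],
    [25,50,-80],
    [40,80,-80],
    [55,110,-80],
    [65,140,-80],
    [70,160,-80],
    [70,160,-80],
  ],
  dr=[
    [0,0,0],
    [0,0,0],
    [0,0,0],
    [0,0,0],
    [0,0,0],
    [0,0,0],
    [0,0,0],
    [0,0,0],
    [0,0,0],
    [0,0,0],
  ],
)

```text
time: 24.08
position: [0.5217, -0.2067, 0.1432]
tool_rot: [3.137, -0.134, 0.0]
ft_force: [-0.5, -0.4, -0.7]
grip_width: 0.462
grip_force: 0.0
```

```bash
python3 - <<'E'
from h import *
s=get_state(); print(s["position"],s["ft_force"],s["time"])
b=get_image("top"); p=[.465+.012,-.0365,-.079]
print(proj("top",body([(.065,.05,.014),(.065,-.05,.014),(-.065,-.05,.014),(-.065,.05,.014),(-.105,.0,.014)],*p)).round())
g=b.min(2)[190:330:4,215:375:3]
for r in g: print(''.join('#' if v<45 else '+' if v>195 else '.' for v in r))
E
```

```text
[ 0.52165688 -0.20672555  0.14323475] [-0.4581783  -0.38763089 -0.70596796] 24.0833
[[246. 219.]
 [293. 221.]
 [290. 283.]
 [243. 280.]
 [265. 300.]]
..............++++++++.................+#.++.###.++#.+
..............++++++++.................+#++++########.
.................++....................+##..##########
............................................##########
........................................##############
........................................##############
........................................##############
......................................################
...........+++++++++++++++.......####.################
...........+++++++++++++++......######################
...........+++++++++............#.####################
...........++++++..+.....+......######################
...........++++++##.............##.####.##############
..........++++++.##+.............#####..##########.###
..........++++++.##+........................+........#
..........++++++.##.........................+........#
..........++++++.##.........................+........#
..........+++++
[... 274 characters left out ...]
++.......+.............................#
..............++.....................................#
..............+.......................................
..............+.......................................
.............++....................................+..
.............+........................................
......................................................
......................................................
......................................................
.........................+.....+++++++++++.++++++++++.
++++++++++++++++++.+++++++++++++++++++++++.++++++++++.
+++++.+++++++...............####.+++++++++.++++++++++.
+++..............................+++++++++.++++++++++#
```

```bash
python3 -c "
from bench import *
print(close_job())"
```

```text
the job is handed in; nothing more can be done
None
```

I pulled the pin and laid it on the worktop, then lifted the lid off and laid it flat between the two cases, clear of the case and the pin. The smaller case was never touched. I handed the job in at about 24 s of the 48 s; `close_job()` returned no verdict.

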